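# Load the knife blade into the microtome blade holder

## Task

Take the flat microtome blade from the steel tray by its black grip bar and lay it on the bed of the blade holder, cutting edge to the front, with the notch in its back edge over the locating pin and its back edge fully home, flat and square against the ledge at the back of the bed. Then swing the clamp arm right across, as far as it goes, so that its foot holds the blade down, and let go. Feel for the pin gently and never force the blade against the holder; do not disturb the other things on the bench.

Things in the scene. Friction and masses are not known exactly. Their poses are not given: they have to be found in the camera images.
- blade_grip (a point): centre of the black grip bar (12 mm wide in x, 30 mm long in y, 22 mm tall) on the loose blade, 0.25 kg: bright flat steel 170 mm long (y), 40 mm wide (x), 5 mm thick, lying flat in the steel tray. This point is 11 mm above the blade's top face, 16 mm above its underside. Axes: x to the notched back edge, z up; the bevelled cutting edge is 16 mm away at -x
- blade_notch (a point): middle of the blade's back edge, at its underside, 24 mm in x from the grip bar's centre; same axes. Here is the one open notch: 8.2 mm wide, 16 mm deep towards -x, its mouth flared at 45 degrees to 11.2 mm over the first 1.5 mm
- holder: blade holder, screwed down: grey base, flat aluminium bed; origin at bench height, x to its back, y along the bed, z up. Bed top at z = 26 mm, x -16 to 50, y -86 to 86 mm. On it a steel ledge 5 mm high in two halves (|y| 32 to 82 mm), front face at x = 20 mm: the blade's back edge rests there when home; the grip bar's centre is then at x = -4, z = 42 mm
- pin_slot (a point): middle of the cross slot in the bed top, 9 mm in front of the ledge; axes as the holder. In it stands the one locating pin, 6 mm thick, 8.5 mm high, locked anywhere from y = -24 to 24 mm of this point (set so to use a fresh length of edge); where is not measured: feel or see it. It does not yield. With the notch beside the pin the back edge stops on the pin 12 mm short of the ledge
- pin_nut (a point): middle of the range of the flat brass nut that locks the pin, behind the gap in the ledge: 14 mm across, 5.5 mm high, always 27 mm straight behind the pin (holder x) and moving with it when it is set; this point is on the bed top, 18 mm behind the ledge's front face
- clamp (a joint): angle of the swing clamp on its upright pivot: 0 = closed, at its stop, arm pointing to the holder's -x across the blade's end; grows as it swings out, counterclockwise from above: at 1.57 the arm points to the holder's -y. Starts open, 1.4 to 1.8; stays where it is left. The pivot is a coarse thread: the arm sinks 4 mm per rad as it closes. It swings with 1 to 3 N at the knob
- clamp_knob (a point): centre of the black upright knob at the end of the clamp arm, by which it is swung: round post 12.4 mm thick, 36 mm high, 70 mm from the pivot. When closed it stands from 45 to 81 mm above the bench (this point at 63 mm), and 4 mm per rad higher when open. The arm's top is at the knob's foot; the arm is 13 mm wide
- clamp_pivot (a point): the clamp's pivot axis, 63 mm above the bench; in the holder's frame x = 38, y = -52 mm
- clamp_foot: round sprung steel foot under the clamp arm, 41 mm from the pivot, 14 mm across; origin at its lowest point. It meets the top of the 5 mm blade on the bed at about 0.3 rad before the stop, and at the stop presses it down with some 4 N
- blade: the same blade as a whole (to judge the clamping): origin at the middle of its underside, 4 mm in x and 16 mm below the grip bar's centre; same axes
- tray: low steel instrument tray, fixed, 120 mm (x) by 220 mm (y), rim 12 mm high, inner floor 3 mm above the bench, in which the blade lies; a pair of forceps lies along its back side. Origin under its centre
- dish_d: bystander: flat round dish 91 mm across, 14 mm high, on the bench behind the holder; origin under its centre
- beaker_small: bystander: small clear beaker, 56 mm across, 66 mm high, behind the holder; origin under its centre
- jar: bystander: clear jar with a lid, 48 mm across, 64 mm high, behind the gap between tray and holder; origin under its centre
- marker: bystander: black and white marker pen 138 mm long, 15 mm high, lying between the tray and the holder; origin under its middle
Things that resemble listed ones, but are neither listed nor needed, are in the scene too. Of the things that look like the holder, the larger one is meant.

How it is judged:
By the outcome, as a careful person would: the job done as asked, in the order asked, and still so for the second after the job is handed in, with the robot touching nothing.
It also fails if it takes over 72 s, if anything falls off the work surface, if the arm or the gripper's body presses on something with over 40 N, if the wrist force passes 120 N, or if a joint passes its speed limit or range.

## Robot

A 6-joint arm with a two-finger parallel gripper is mounted at the origin on a cart in front of the work surface, level with it; the furniture and walls round the work are solid. World frame = base frame: x ahead of the robot, y to its left, z up, the work surface at z = 0. Lengths are in m, angles in rad, forces in N, time in s.
With the tool pointing down it reaches from about 0.25 to 0.8 m from the base axis. Payload 3.9 kg.
Tool frame: the origin (TCP) lies on the centre line of the jaws, within the pads' length; the fingertips stand 14 mm ahead of it and the grasp point (between the pads) lies 5 mm behind it; y points along the fingers, x is the direction in which the jaws open and shut, and the axes are right-handed (so a half turn about y gives the same grasp; the last joint's range is limited). The gripper opens to 85 mm and grips with 20 to 120 N. Pads are 22 mm wide; open, the fingers measure 114 mm over their backs; the gripper's body (76 mm by 85 mm) begins 54 mm behind the grasp point. The pads swing forward as they close: fully open they stand 13 mm farther back than shut.
Start: joints at [1.143, 0.26, -0.138, 1.173, 0, 1.571], TCP at [0.218, 0.478, 0.245] pointing down, gripper open.
Joint ranges: [-2.78, 2.78], [-0.83, 1.72], [-1.28, 1.37], [-1.9, 2.12], [-1.57, 1.48], [-3.14, 3.14]. Speed limits (rad/s): [2.57, 2.57, 3.14, 3.14, 3.14, 3.14].

## Interface

Orientations are given as [roll, pitch, yaw] about the fixed x, y, z axes, in that order (R = Rz(yaw) Ry(pitch) Rx(roll)).
In Python, from bench import bot, capture, search_frame, landmark_of gives the robot as it stands.
- The arm moves only by the tool apply_moves, never from a script. Its argument "series" is a list of rows, each a list of 4 numbers: the shift along the tool's x, y, z in mm, then the turn about the tool's y in degrees. A call has 1 to 20 rows; each row shifts and turns the commanded pose from where the row before left it, along the tool's axes as they then stand; what a row does not reach is not made up. A row lasts 1/8 s, in which the tool goes at most 62.5 mm and 10.7 degrees, less where a joint would pass 70% of its speed; a pose out of reach is approached as far as the arm can. A call with a gripper value outside its range is refused whole. "claw" is the finger opening in mm, from 0 to 85.4, set as the call begins (left out, the last holds). The fingers move at their own pace and stop on an object; "newtons" is the grip in N (left out, the last holds). Time passes only in rows, so rows that do not move let the fingers close. It gives the time, the measured TCP pose, the force and the opening at its end, in the units of the state.
- bot.get_state(): the state, without advancing time (a new reading comes with each control period).
- capture(name): name is "scene" or "top" or "wrist"; returns a dict with "image" (384x512x3 uint8, red, green, blue), "fx", "fy", "cx", "cy" (pixels), "R" (3x3) and "t" (3): a world point X has camera coordinates R X + t; the wrist camera has in their place "tool_from_camera" (4x4, takes a point from camera to tool coordinates, whose origin is the TCP and whose axes are the tool frame's). Camera axes: x right, y down, z forward; pixel columns grow to the right and rows downward; lengths in m; the calibration is good to about 2 mm. A picture is of the moment at which its call begins: read the wrist's pose just before it. There is no depth.
- bot.job_done(): hands the job in, once; it reports no verdict.
Trained networks look in the newest picture that a camera, given by its name, has taken for a name from the list of things; names that differ only in an ending like _2 or _b are one class to them, and where a whole thing is asked for, a point or a joint stands for the part that bears it (a point fixed in the world has none). Each returns a list of dicts, best first, with "conf" (0 to 1); they miss things now and then, are a little off and sometimes report something else, mostly with a low value. They report only what shows in the picture. A call takes as long as a camera call. They do not tell look-alikes from the thing itself.
- search_frame(target, camera): "at" ([column, row] in pixels, amid what is visible of it).
- landmark_of(target, camera): "at" ([column, row] in pixels: a listed point, or the origin of a listed thing).
The state is a dict: "clock": time; "joint_positions": joint angles; "dq": joint speeds; "joint_torque": joint torques, N m; "ee_pos": TCP position; "ee_rot": TCP orientation; "force": force on the tool from outside, world axes, zero at the start; "wrist_torque": the same for the moment, N m; "opening": opening from 0.0 (shut) to 1.0 (fully open).
Only numpy, scipy, OpenCV 4.12 (cv2) and the standard library are available. Lean on these libraries where they do the work, as an engineer would, in place of code of your own. Each camera call takes 0.05 s, during which the arm holds its last target. There are 200 camera calls.

## Working session

There is one attempt and no reset: what is moved stays moved. The work goes in short steps, Python scripts to look and compute and a tool call to move; the robot and the scene stay as the last step left them, time stands still between calls to the robot, and variables do not carry over. Pictures are saved under pics/ and viewed, about 8 in all and at most 12, crops included, and the job is handed in when it is done.

Besides the shell and the picture viewer there is one more tool, called after "Call:" as name([rows], argument=value, ...), one row to a line, values as JSON. apply_moves: Moves the arm, as the interface text tells. Its arguments: {"type":"object","properties":{"series":{"type":"array","items":{"type":"array","items":{"type":"number"}}},"claw":{"type":"number"},"newtons":{"type":"number"}},"required":["series"]}

```bash
mkdir -p pics; ls; cat > h.py <<'E'
import numpy as np, cv2
from bench import bot, capture, search_frame, landmark_of
from scipy.spatial.transform import Rotation as Rn
def cam(name):
    s=bot.get_state(); c=capture(name)
    if name=="wrist":
        T=np.array(c["tool_from_camera"]); Rt=Rn.from_euler('xyz',s["ee_rot"]).as_matrix()
        Rc=Rt@T[:3,:3]; o=Rt@T[:3,3]+np.array(s["ee_pos"])
    else:
        R=np.array(c["R"]); Rc=R.T; o=-R.T@np.array(c["t"])
    c["Rc"]=Rc; c["o"]=o; return c
def px2w(c,p,z):
    d=c["Rc"]@np.array([(p[0]-c["cx"])/c["fx"],(p[1]-c["cy"])/c["fy"],1.])
    return c["o"]+d*(z-c["o"][2])/d[2]
def w2px(c,X):
    q=c["Rc"].T@(np.array(X)-c["o"]); return np.array([c["fx"]*q[0]/q[2]+c["cx"],c["fy"]*q[1]/q[2]+c["cy"]])
def save(c,n,box=None,k=1):
    im=c["image"][:,:,::-1]
    if box: im=im[box[1]:box[3],box[0]:box[2]]
    cv2.imwrite("pics/"+n+".png",cv2.resize(im,None,fx=k,fy=k,interpolation=cv2.INTER_CUBIC))
E
python3 - <<'E'
from h import *
np.set_printoptions(precision=4,suppress=True)
s=bot.get_state(); print(s)
Z=dict(blade_grip=.019,blade_notch=.003,holder=0,pin_slot=.026,pin_nut=.026,clamp_knob=.069,clamp_pivot=.063,tray=0,dish_d=0,jar=0,marker=0,beaker_small=0)
ims=[]
for n in("top","scene"):
    c=cam(n); ims.append(c["image"]); print(n,c["fx"],c["o"],c["Rc"].round(3).tolist())
    for k,z in Z.items():
        print(k,[(np.round(r["at"],1).tolist(),round(r["conf"],2),px2w(c,r["at"],z)[:2].round(4).tolist()) for r in landmark_of(k,n)[:3]])
cv2.imwrite("pics/top1.png",cv2.resize(ims[0][:,:,::-1],(800,600)));cv2.imwrite("pics/scene1.png",cv2.resize(ims[1][:,:,::-1],(800,600)))
E
```

```text
pics
{'clock': 0.0, 'joint_positions': array([ 1.143 ,  0.2607, -0.1394,  1.1727,  0.    ,  1.5708]), 'dq': array([ 0.0003, -0.0011,  0.002 , -0.0007,  0.0008,  0.0003]), 'joint_torque': array([  0.0011, -40.5682,  25.392 ,   0.0188,   0.0002,  -0.    ]), 'ee_pos': array([0.2175, 0.4771, 0.2445]), 'ee_rot': array([-1.5708,  0.002 ,  1.143 ]), 'force': array([ 0.0244,  0.4493, -0.123 ]), 'wrist_torque': array([ 0.0231,  0.0225, -0.0152]), 'opening': 0.9991458358241159}
top 362.0979374221281 [ 0.419  -0.0145  1.0036] [[0.024, -0.987, 0.16], [-1.0, -0.021, 0.022], [-0.018, -0.161, -0.987]]
blade_grip [([158.2, 214.2], 0.83, [0.5015, 0.2853])]
blade_notch [([160.5, 205.5], 0.78, [0.5273, 0.2854]), ([300.2, 215.5], 0.22, [0.5082, -0.1041])]
holder [([302.9, 217.7], 0.97, [0.5025, -0.1119]), ([369.4, 271.6], 0.89, [0.3614, -0.2914]), ([306.1, 127.1], 0.61, [0.7638, -0.1197])]
pin_slot [([301.7, 213.3], 0.94, [0.5122, -0.1061]), ([371.3, 264.2], 0.75, [0.3821, -0.2896])]
pin_nut [([300.6, 203.1], 0.97, [0.5398, -0.1029]), ([365.5, 256.4], 0.85, [0.4019, -0.2749])]
clamp_knob [([391.5, 278.8
[... 930 characters left out ...]
[([276.2, 213.4], 0.87, [0.5477, -0.0968]), ([319.3, 290.3], 0.86, [0.3871, -0.2931])]
clamp_knob [([321.4, 218.5], 0.68, [0.5483, -0.2165]), ([154.9, 175.3], 0.62, [0.461, 0.2217]), ([326.9, 304.2], 0.42, [0.331, -0.3311])]
clamp_pivot [([298.7, 212.4], 0.67, [0.5443, -0.159]), ([322.4, 218.7], 0.51, [0.5552, -0.2166]), ([337.4, 290.8], 0.47, [0.3771, -0.3338])]
tray [([157.6, 178.3], 0.65, [0.518, 0.2714]), ([260.1, 165.5], 0.52, [0.7291, 0.059])]
dish_d [([341.7, 198.0], 0.87, [0.7238, -0.2027])]
jar [([261.9, 168.4], 0.96, [0.7198, 0.0473])]
marker [([155.5, 176.7], 0.71, [0.5204, 0.2813]), ([205.2, 217.1], 0.55, [0.4612, 0.0628])]
beaker_small [([319.1, 183.4], 0.76, [0.7477, -0.1237])]
```

View pics/top1.png

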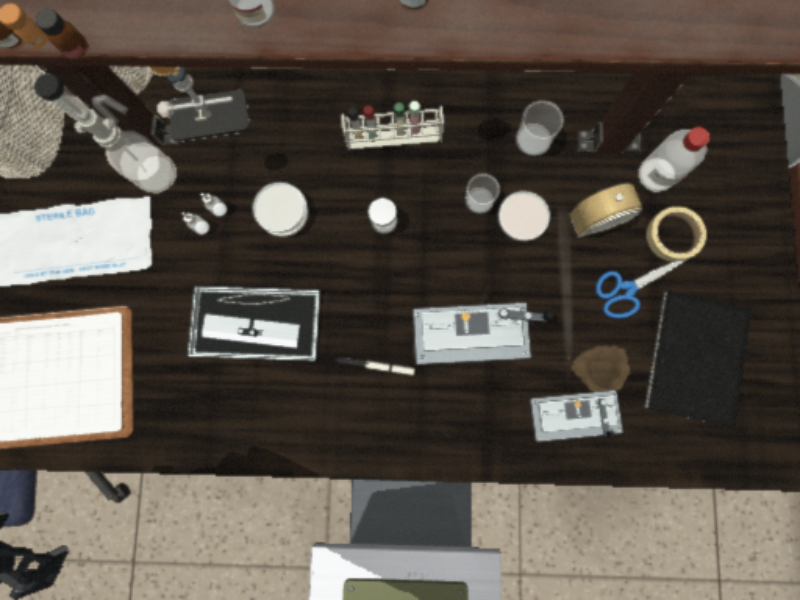

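View pics/scene1.png

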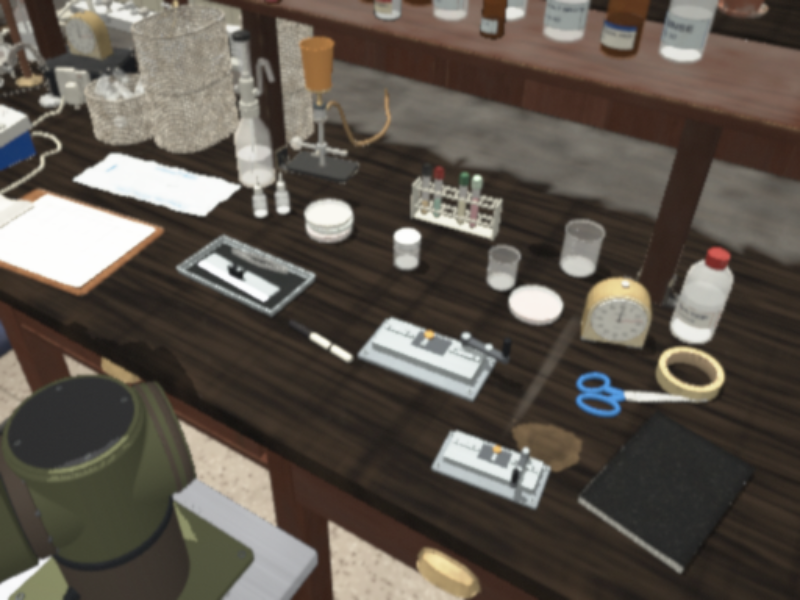

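The larger holder at about (470,333) in the top picture is the one meant. The smaller look-alike is at (577,415). The blade lies in the tray at (250,328), with the marker, jar, dish and beaker clear of the path. I'll go above the blade for a close look.

Call:
apply_moves([
  [0, 0, 0, 10],
  [0, 0, 0, 10],
  [0, 0, 0, 10],
  [0, 0, 0, 10],
  [0, 0, 0, 10],
  [0, 0, 0, 10],
  [0, 0, 0, 10],
  [30, 0, -17, 0],
  [30, 0, -17, 0],
  [30, 0, -17, 0],
  [30, 0, -17, 0],
  [30, 0, -17, 0],
  [30, 0, -17, 0],
  [30, 0, -17, 0],
  [30, 0, -17, 0],
  [30, 0, -17, 0],
  [28, 0, -14, 0],
  [0, 0, 0, 0],
])

```text
clock: 3.55
ee_pos: [0.5034, 0.2867, 0.245]
ee_rot: [-1.571, -0.0, -0.082]
force: [0.6, -0.2, 0.3]
opening: 0.998
```

```bash
python3 - <<'E'
from h import *
np.set_printoptions(precision=4,suppress=True)
s=bot.get_state(); print(s["clock"],s["ee_pos"],s["ee_rot"],s["joint_positions"])
c=cam("wrist"); print(c["tool_from_camera"],c["fx"],c["o"])
Z=dict(blade_grip=.019,blade_notch=.003,tray=0)
for k,z in Z.items():
    print(k,[(np.round(r["at"],1).tolist(),round(r["conf"],2),px2w(c,r["at"],z)[:2].round(4).tolist()) for r in landmark_of(k,"wrist")[:3]])
save(c,"w1",k=1.5)
E
```

```text
3.55 [0.5034 0.2867 0.245 ] [-1.5708 -0.0004 -0.0817] [ 0.5179  0.3537 -0.0031  1.2137 -0.0002  2.1704]
[[ 1.      0.0005  0.0011  0.001 ]
 [-0.0009 -0.2865  0.9581 -0.1287]
 [ 0.0008 -0.9581 -0.2865  0.0732]
 [ 0.      0.      0.      1.    ]] 323.9551369572458 [0.5103 0.3596 0.3737]
blade_grip [([263.6, 168.0], 0.87, [0.5092, 0.2821]), ([264.1, 163.5], 0.46, [0.5102, 0.2871])]
blade_notch [([281.5, 162.2], 0.67, [0.5304, 0.2837])]
tray [([277.9, 164.7], 0.67, [0.5262, 0.2805])]
```

View pics/w1.png

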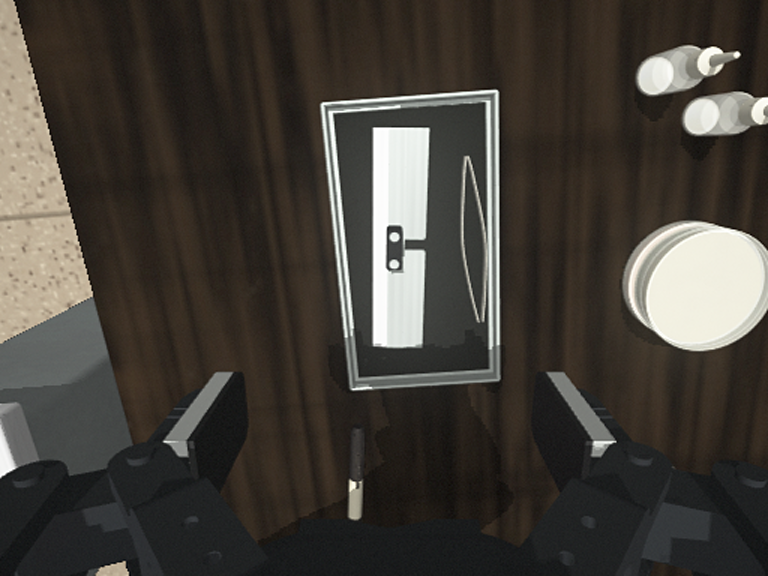

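The picture shows the blade at about (400,237), its grip bar at (395,249) and the notch slot running right towards the back (+x). The forceps lie further right at (475,240).

```bash
python3 - <<'E'
from h import *
np.set_printoptions(precision=4,suppress=True)
c=cam("wrist"); g=c["image"].min(2)
m=np.zeros_like(g); m[82:236,240:292]=(g[82:236,240:292]>190)
m=cv2.morphologyEx(m,cv2.MORPH_OPEN,np.ones((3,3)))
ys,xs=np.nonzero(m); print(xs.min(),xs.max(),ys.min(),ys.max())
P=np.array([px2w(c,p,.008)[:2] for p in zip(xs,ys)])
hull=cv2.convexHull((P*1000).astype(np.float32)); print(cv2.minAreaRect(hull))
for p in [(388,226),(402,226),(388,273),(404,273)]: print(px2w(c,(p[0]/1.5,p[1]/1.5),.030)[:2])
for p in [(429,240),(427,249)]: print('notch',px2w(c,(p[0]/1.5,p[1]/1.5),.008)[:2])
E
```

```text
251 288 86 231
((512.4204711914062, 286.10382080078125), (168.5977020263672, 39.65058135986328), 84.70996856689453)
[0.5027 0.3051]
[0.5127 0.3043]
[0.5001 0.2706]
[0.5117 0.2697]
notch [0.5328 0.2884]
notch [0.5309 0.2815]
```

Call:
apply_moves([
  [5, 0, 0, 0.6],
  [0, 30, 0, 0],
  [0, 30, 0, 0],
  [0, 30, 0, 0],
  [0, 30, 0, 0],
  [0, 30, 0, 0],
  [0, 20, 0, 0],
  [0, 15, 0, 0],
  [0, 15, 0, 0],
  [0, 10, 0, 0],
  [0, 0, 0, 0],
], claw=28, newtons=40)

```text
clock: 5.18
ee_pos: [0.5063, 0.2871, 0.0347]
ee_rot: [-1.572, 0.001, -0.089]
force: [-0.7, -0.0, 0.2]
opening: 0.327
```

```bash
python3 - <<'E'
from h import *
s=bot.get_state(); print(s["ee_pos"],s["ee_rot"],s["force"])
c=cam("wrist"); save(c,"w2",k=1.5)
print(landmark_of("blade_grip","wrist")[:1], w2px(c,[.5085,.2865,.019]))
E
```

```text
[0.50632139 0.28713849 0.03468121] [-1.57150653e+00  9.73025793e-04 -8.92240507e-02] [-0.7453823  -0.01107586  0.19386004]
[{'at': [261.6, 251.8], 'conf': 0.76}] [261.46887795 251.98040202]
```

View pics/w2.png

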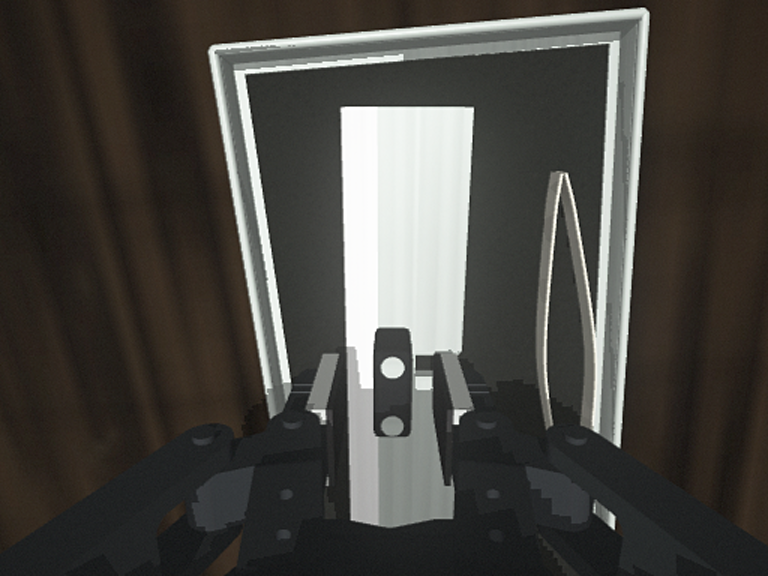

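The bar at (392,380) sits centred between the pads at (335) and (447). I'll go down and close.

Call:
apply_moves([
  [1, 4, 0, 0.2],
  [0, 3, 0, 0],
  [0, 0, 0, 0],
])

```text
clock: 5.65
ee_pos: [0.5076, 0.2871, 0.0281]
ee_rot: [-1.571, 0.0, -0.093]
force: [-0.7, -0.3, 0.3]
opening: 0.327
```

Call:
apply_moves([
  [0, 0, 0, 0],
  [0, 0, 0, 0],
  [0, 0, 0, 0],
  [0, 0, 0, 0],
  [0, 0, 0, 0],
], claw=4, newtons=60)

```text
clock: 6.28
ee_pos: [0.5078, 0.2874, 0.0286]
ee_rot: [-1.571, -0.0, -0.093]
force: [-0.3, -0.7, 3.7]
opening: 0.118
```

Call:
apply_moves([
  [0, -4, 0, 0],
  [0, -8, 0, 0],
  [0, -20, 0, 0],
  [0, -40, 0, 0],
  [0, -50, 0, 0],
  [0, 0, 0, 0],
])

```text
clock: 7.02
ee_pos: [0.5107, 0.289, 0.155]
ee_rot: [-1.565, -0.008, -0.093]
force: [1.0, -0.1, -1.9]
opening: 0.121
```

```bash
python3 - <<'E'
from h import *
s=bot.get_state(); print(s["ee_pos"],s["ee_rot"],s["force"],s["wrist_torque"])
for n in("wrist","top"):
  c=cam(n)
  for k in("blade_grip","blade_notch"): print(n,k,landmark_of(k,n)[:1])
  if n=="wrist": save(c,"w3",(150,60,400,330),2.2)
E
```

```text
[0.51074617 0.28896277 0.15502918] [-1.56543723 -0.00777458 -0.09274083] [ 1.04601671 -0.09993964 -1.91680854] [ 0.0375597  -0.05342287  0.03308748]
wrist blade_grip [{'at': [258.6, 261.3], 'conf': 0.82}]
wrist blade_notch [{'at': [303.9, 243.5], 'conf': 0.59}]
top blade_grip [{'at': [144.3, 211.2], 'conf': 0.87}]
top blade_notch [{'at': [146.9, 200.7], 'conf': 0.63}]
```

View pics/w3.png

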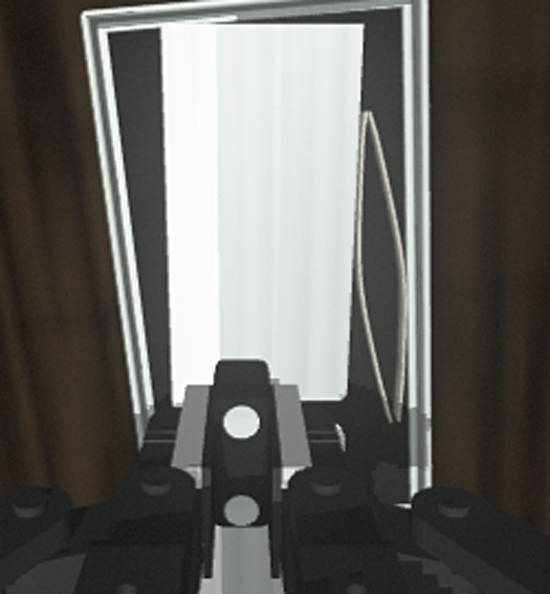

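Call:
apply_moves([
  [0, -20, 0, -5],
  [0, -20, 0, -6],
  [-10, -20, -20, 0],
  [-13, 0, -32, 0],
  [-13, 0, -32, 0],
  [-13, 0, -32, 0],
  [-13, 0, -32, 0],
  [-13, 0, -32, 0],
  [-13, 0, -32, 0],
  [-13, 0, -32, 0],
  [-13, 0, -32, 0],
  [-13, 0, -32, 0],
  [-13, 0, -32, 0],
  [-8, 0, -16, 0],
  [0, 0, 0, 0],
  [0, 0, 0, 0],
])

```text
clock: 9.32
ee_pos: [0.3956, -0.0812, 0.2098]
ee_rot: [-1.57, 0.001, 0.099]
force: [-0.1, 0.1, -2.7]
opening: 0.12
```

```bash
python3 - <<'E'
from h import *
np.set_printoptions(precision=4,suppress=True)
s=bot.get_state(); print(s["clock"],s["ee_pos"],s["ee_rot"])
c=cam("wrist"); save(c,"w4",k=1.56)
Z=dict(holder=0,pin_slot=.026,pin_nut=.026,clamp_knob=.069,clamp_pivot=.063)
for k,z in Z.items():
    print(k,[(np.round(r["at"],1).tolist(),round(r["conf"],2),px2w(c,r["at"],z)[:2].round(4).tolist()) for r in landmark_of(k,"wrist")[:3]])
E
```

```text
9.325 [ 0.3956 -0.0812  0.2098] [-1.57    0.0009  0.0993]
holder []
pin_slot [([374.6, 212.1], 0.72, [0.5184, -0.1103])]
pin_nut [([400.8, 207.6], 0.82, [0.5441, -0.1028])]
clamp_knob [([390.9, 338.3], 0.6, [0.544, -0.2271])]
clamp_pivot [([407.4, 271.4], 0.72, [0.5465, -0.1545]), ([259.8, 259.1], 0.58, [0.4047, -0.1556]), ([391.6, 337.2], 0.56, [0.5479, -0.2305])]
```

View pics/w4.png

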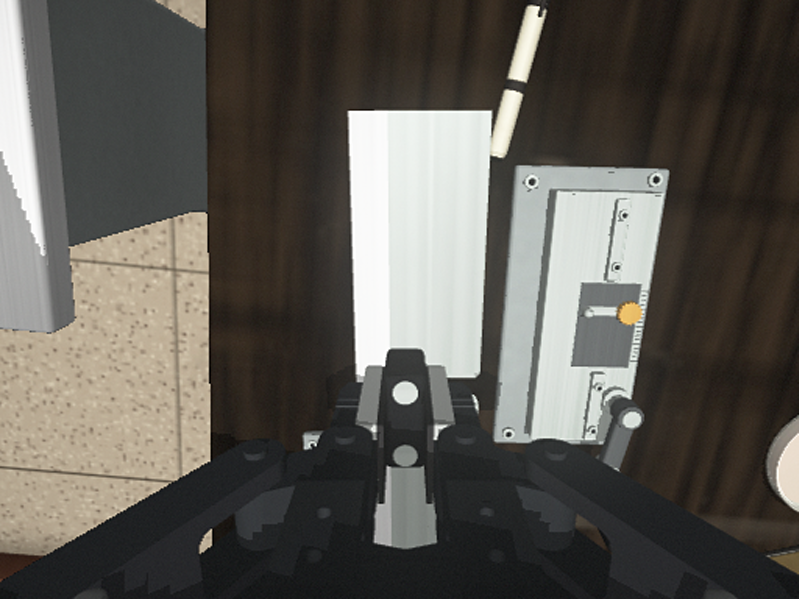

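The close view shows the larger holder: pin at (588,313), brass nut at (629,313), ledge halves at (617,240) and (593,405), clamp arm open at (625,440). I'll enlarge it for the fine measurement.

```bash
python3 - <<'E'
from h import *
im=cv2.imread("pics/w4.png"); im=cv2.resize(im,(512,384),interpolation=cv2.INTER_AREA)
c=cam("wrist"); save(c,"w5",(340,110,430,290),3.3)
E
```

```text
(no output)
```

View pics/w5.png

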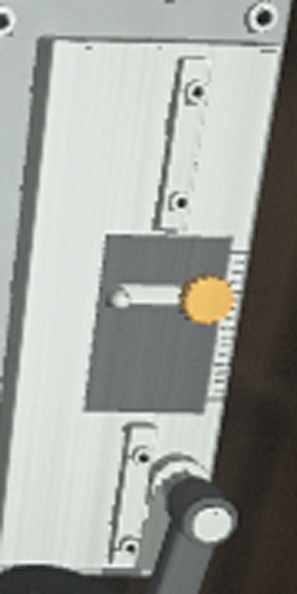

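```bash
cat > fit.py <<'E'
from h import *
from scipy.optimize import least_squares
np.set_printoptions(precision=4,suppress=True)
c=cam("wrist")
u=lambda p:(340+(p[0]+.5)/3.3-.5,110+(p[1]+.5)/3.3-.5)
W=lambda p,z:px2w(c,u(p),z)[:2]
# line constraints: (pixel, z, axis, value)
L=[((178,60),.026,0,.020),((156,226),.026,0,.020),((125,425),.026,0,.020),((109,562),.026,0,.020),
   ((50,45),.026,0,-.016),((27,300),.026,0,-.016),((5,550),.026,0,-.016),((100,39),.026,1,.086),((250,42),.026,1,.086)]
def f(q):
    r=[]
    for p,z,a,v in L:
        d=W(p,z)-q[:2]; cs,sn=np.cos(q[2]),np.sin(q[2])
        r.append(((d[0]*cs+d[1]*sn) if a==0 else (-d[0]*sn+d[1]*cs))-v)
    return np.array(r)*1000
s=least_squares(f,[.51,-.11,.1]); q=s.x; print("holder",q,"deg",np.degrees(q[2]),s.fun)
R=np.array([[np.cos(q[2]),-np.sin(q[2])],[np.sin(q[2]),np.cos(q[2])]])
for n,p,z in[("nut",(207,299),.0315),("pin",(121,296),.034),("pinbase",(120,305),.030),("pivottop",(178,475),.045),("slotTL",(106,234),.026),("slotBL",(85,411),.026),("slotTR",(233,237),.026),("slotBR",(204,411),.026),("knob",(212,522),.085)]:
    w=W(p,z); print(n,w,"in holder",R.T@(w-q[:2]))
E
python3 fit.py
```

```text
holder [ 0.5063 -0.1068  0.0855] deg 4.897577812438468 [ 0.6157  0.6022 -0.8926 -0.2506 -0.7311 -0.1125  0.7688  0.0887 -0.0887]
nut [ 0.542  -0.0936] in holder [0.0367 0.0101]
pin [ 0.5149 -0.0946] in holder [0.0096 0.0114]
pinbase [ 0.5169 -0.0986] in holder [0.0112 0.0073]
pivottop [ 0.5393 -0.146 ] in holder [ 0.0295 -0.0419]
slotTL [ 0.5097 -0.0779] in holder [0.0058 0.0285]
slotBL [ 0.5147 -0.1358] in holder [ 0.0058 -0.0296]
slotTR [ 0.5481 -0.0749] in holder [0.0443 0.0281]
slotBR [ 0.5523 -0.132 ] in holder [ 0.0436 -0.029 ]
knob [ 0.531 -0.14 ] in holder [ 0.0218 -0.0353]
```

```bash
python3 - <<'E'
from h import *
np.set_printoptions(precision=4,suppress=True)
s=bot.get_state(); c=cam("wrist"); g=c["image"].min(2).astype(float)
z=s["ee_pos"][2]-.0254+.005
yaw=s["ee_rot"][2]; X=np.array([np.cos(yaw),np.sin(yaw)]); Y=np.array([-X[1],X[0]])
for col in(250,270,290,305):
    d=np.diff(g[50:100,col]); r=50+np.argmax(d)+.5; w=px2w(c,(col,r),z)[:2]-s["ee_pos"][:2]; print("end",col,r,w@X,w@Y)
for row in(90,120,150,180,210):
    d=np.diff(g[row,200:330]); l=200+np.argmax(d)+.5; r=200+np.argmin(d)+.5
    for p in(l,r):
        w=px2w(c,(p,row),z)[:2]-s["ee_pos"][:2]; print(row,p,w@X,w@Y)
E
```

```text
end 250 70.5 -0.0028565056710041763 0.08343609709591451
end 270 70.5 0.005775477078219701 0.08344373481325586
end 290 70.5 0.014408295876516583 0.08345137327034688
end 305 70.5 0.02088345870551365 0.08345710259869055
90 223.5 -0.014540231098557583 0.0754018462446572
90 326.5 0.0306491311159081 0.07543979624112458
120 224.5 -0.014487521640739149 0.0625285230465363
120 312.5 0.02512214808182675 0.06255892646149515
150 225.5 -0.014432001888801331 0.04896883679369478
150 311.5 0.025309419793233555 0.048996318031422244
180 225.5 -0.014848100026817943 0.0346661020249968
180 309.5 0.025032078460652307 0.03469047916682384
210 227.5 -0.014311581857028077 0.019558441530562177
210 308.5 0.025227360583983078 0.019579258742964196
```

Call:
apply_moves([
  [9, 0, -2.4, 0.8],
  [10, 0, -2.4, 0],
  [10, 0, -2.4, 0],
  [10, -15, -2.4, 0],
  [10, -20, -2.4, 0],
  [10, -20, -2.4, 0],
  [10, 40, -2.4, 0],
  [10, 40, -2.4, 0],
  [10, 30, -2.4, 0],
  [0, 30, -2.4, 0],
  [0, 20, 0, 0],
  [0, 20, 0, 0],
  [0, 10, 0, 0],
  [0, 0, 0, 0],
  [0, 0, 0, 0],
])

```text
clock: 11.65
ee_pos: [0.4873, -0.098, 0.076]
ee_rot: [-1.571, -0.001, 0.085]
force: [0.2, 0.8, -2.5]
opening: 0.118
```

Call:
apply_moves([
  [-2, 0, 1.5, 0],
  [0, 8, 0, 0],
  [0, 8, 0, 0],
  [0, 4, 0, 0],
  [0, 2, 0, 0],
  [0, 0, 0, 0],
])

```text
clock: 12.4
ee_pos: [0.4843, -0.0965, 0.0531]
ee_rot: [-1.571, 0.0, 0.085]
force: [0.0, -0.1, -2.9]
opening: 0.124
```

```bash
python3 - <<'E'
from h import *
np.set_printoptions(precision=4,suppress=True)
s=bot.get_state(); print(s["clock"],s["ee_pos"],s["ee_rot"],s["force"],s["wrist_torque"])
c=cam("wrist"); save(c,"w6",(180,60,400,330),2.2)
E
```

```text
12.4 [ 0.4843 -0.0965  0.0531] [-1.5707  0.0003  0.0853] [ 0.0065 -0.1254 -2.8833] [ 0.0081 -0.0772  0.0118]
```

View pics/w6.png

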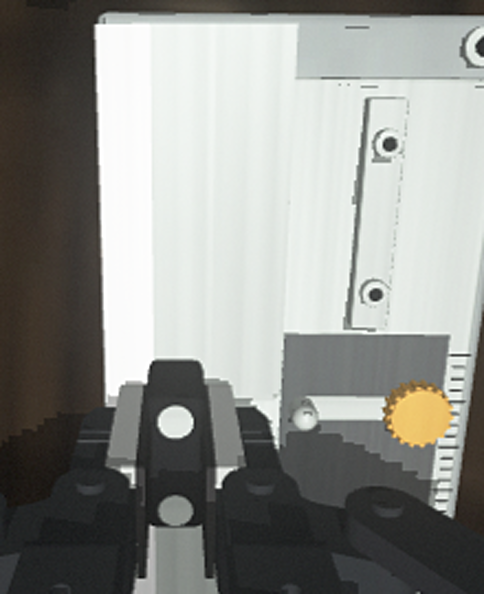

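```bash
python3 - <<'E'
from h import *
np.set_printoptions(precision=2,suppress=True)
s=bot.get_state(); c=cam("wrist")
yaw=s["ee_rot"][2]; X=np.array([np.cos(yaw),np.sin(yaw)]); Y=np.array([-X[1],X[0]]); h=s["ee_pos"][2]
for n,p,z in[("ledge1",(366,100),.026),("ledge2",(345,327),.026),("back1",(297,27),h-.0204),("back2",(283,390),h-.0204),("end",(200,22),h-.0204),("pin",(305,412),.034),("nut",(420,413),.0315),("stemTop",(345,396),.026),("stemBot",(345,420),.026),("plateT",(365,333),.026)]:
    u=(180+(p[0]+.5)/2.2-.5,60+(p[1]+.5)/2.2-.5)
    w=px2w(c,u,z)[:2]-s["ee_pos"][:2]; print(n,1000*np.array([w@X,w@Y]))
E
```

```text
ledge1 [41.54 68.84]
ledge2 [40.61 18.01]
back1 [25.11 82.87]
back2 [25.79  5.25]
end [ 6.04 83.77]
pin [30.87  0.29]
nut [58.1  -1.19]
stemTop [41.82  0.56]
stemBot [42.26 -5.77]
plateT [45.36 16.54]
```

```bash
python3 - <<'E'
from h import *
np.set_printoptions(precision=2,suppress=True)
s=bot.get_state(); c=cam("wrist"); im=c["image"].astype(int); g=im.min(2).astype(float)
yaw=s["ee_rot"][2]; X=np.array([np.cos(yaw),np.sin(yaw)]); Y=np.array([-X[1],X[0]]); h=s["ee_pos"][2]
def T(u,z): w=px2w(c,u,z)[:2]-s["ee_pos"][:2]; return 1000*np.array([w@X,w@Y])
m=(im[:,:,0]-im[:,:,2]>60)[220:280,340:400]; r,k=np.nonzero(m); print("nut",len(r),(k.min()+k.max())/2+340,(r.min()+r.max())/2+220,T(((k.min()+k.max())/2+340,(r.min()+r.max())/2+220),.0315))
# pin blob columns near 318
print(g[236:262:1,312:326].astype(int))
def line(rows,c0,c1,z,sgn,nm):
    P=[]
    for r in rows:
        a=g[r,c0(r):c1(r)]; j=np.argmin(a); wgt=(a.max()-a)[max(0,j-2):j+3]; P.append(T((c0(r)+max(0,j-2)+(wgt*np.arange(len(wgt))).sum()/wgt.sum(),r),z))
    P=np.array(P); a=np.polyfit(P[:,1],P[:,0],1); res=P[:,0]-np.polyval(a,P[:,1]); k=abs(res)<.5
    a=np.polyfit(P[k,1],P[k,0],1); print(nm,"slope deg",np.degrees(a[0]),"x at y40",np.polyval(a,40),k.sum(),len(k))
cl=lambda r:int(round(346.6+(r-104)*(-9.5/105)))
line(range(108,205,3),lambda r:cl(r)-5,lambda r:cl(r)+4,.0285,1,"ledge")
# blade back edge: gradient
P=[]
for r in range(75,235,4):
    a=cv2.GaussianBlur(g[r:r+1],(3,1),0)[0,303:321]; d=np.abs(np.diff(a)); P.append((r,303+np.argmax(d)+.5,d.max()))
P=np.array(P);Q=np.array([T((p[1],p[0]),h-.0204) for p in P]); k=abs(Q[:,0]-np.median(Q[:,0]))<1; a=np.polyfit(Q[k,1],Q[k,0],1); print("blade",np.degrees(a[0]),np.polyval(a,40),k.sum(),P[::5])
E
```

```text
nut 691 369.0 247.0 [57.28 -0.99]
[[118 118 119 120 116 117 116 116 116 115 116 117 116 117]
 [120 119 121 119 116 116 116 112 113 115 115 116 115 115]
 [117 119 119 118 117 115 116 112 110 111 116 113 111 113]
 [119 117 117 120 119 123 144 139 134 135 136 136 133 137]
 [117 121 123 124 127 127 134 184 227 224 220 220 221 221]
 [120 120 124 126 127 127 124 129 165 225 219 218 219 219]
 [115 120 124 124 122  95  97  98 126 180 222 218 216 217]
 [115 119 120 123 124 124 124 119  96 141 227 221 221 220]
 [113 116 117 115 126 139 140 131 119 122 183 226 223 222]
 [106 115 122 146 160 165 168 165 156 135 138 229 225 223]
 [111 118 152 169 183 191 192 191 183 167 145 175 227 225]
 [109 140 167 186 183 118 120 119 132 186 165 172 229 227]
 [117 159 179 194 207 223 229 213 204 198 177 167 229 226]
 [122 168 188 201 214 229 239 226 217 207 190 171 202 230]
 [110 172 195 209 220 229 240 231 221 214 197 170 141 143]
 [ 99 166 192 208 220 226 228 226 223 213 193 143 110 114]
 [115 135 184 205 217 222 222 223 221 211 185 116 113 112]
 [115 123 153 190 204 214 219 217 210 191 112  74  86 118]
 [119 119 119 144 181 199 199 194 157  98  77  74  83 116]
 [ 78  87 119 115 116  91  92  88  78  74  74  78  86 118]
 [ 79  77  80  76  76  73  75  72  76  78  77  76  76  79]
 [ 78  79  79  76  78  75  75  74  75  76  79  77  78  77]
 [ 79  77  79  77  78  78  76  74  77  78  77  78  77  78]
 [ 79  78  79  76  76  78  76  76  74  78  78  78  76  76]
 [ 78  79  78  77  77  75  76  75  76  77  74  77  77  75]
 [ 79  77  79  75  76  77  76  76  74  77  77  76  78  77]]
ledge slope deg 0.42437895645603274 x at y40 40.47097210180168 33 33
blade 0.025771950303149355 25.218395892291095 31 [[ 75.   314.5   21.5 ]
 [ 95.   313.5   18.  ]
 [115.   306.5    2.5 ]
 [135.   312.5    2.  ]
 [155.   311.5    2.75]
 [175.   310.5    4.5 ]
 [195.   309.5    4.5 ]
 [215.   308.5   43.5 ]]
```

The blade and pin are aligned within about 0.4 mm, and the ledge is turned 0.4° against the blade. The pin is 3.3 mm ahead. I'll trim and feel forward.

Call:
apply_moves([
  [0, 0, 0.3, 0.4],
  [1, 0, 0, 0],
  [1, 0, 0, 0],
  [1, 0, 0, 0],
  [1, 0, 0, 0],
  [1, 0, 0, 0],
  [0, 0, 0, 0],
])

```text
clock: 13.42
ee_pos: [0.4894, -0.0958, 0.0533]
ee_rot: [-1.571, -0.0, 0.078]
force: [-0.2, -0.2, -2.8]
opening: 0.123
```

Call:
apply_moves([
  [1, 0, 0, 0],
  [0.5, 0, 0, 0],
  [0, 0, 0, 0],
])

```text
clock: 13.8
ee_pos: [0.4909, -0.0957, 0.0533]
ee_rot: [-1.571, -0.0, 0.078]
force: [-0.0, -0.4, -1.9]
opening: 0.122
```

Call:
apply_moves([
  [1, 0, 0, 0],
  [1, 0, 0, 0],
  [1, 0, 0, 0],
  [1, 0, 0, 0],
  [0, 0, 0, 0],
])

```text
clock: 14.42
ee_pos: [0.495, -0.0954, 0.0533]
ee_rot: [-1.571, -0.0, 0.078]
force: [0.2, -0.1, -2.5]
opening: 0.118
```

Call:
apply_moves([
  [1, 0, 0, 0],
  [1, 0, 0, 0],
  [0.5, 0, 0, 0],
  [0, 0, 0, 0],
])

```text
clock: 14.92
ee_pos: [0.4973, -0.0952, 0.0533]
ee_rot: [-1.571, 0.0, 0.078]
force: [0.1, 0.7, -2.1]
opening: 0.122
```

Call:
apply_moves([
  [0.6, 0, 0, 0],
  [0.6, 0, 0, 0],
  [0, 0, 0, 0],
])

```text
clock: 15.3
ee_pos: [0.4986, -0.0951, 0.0533]
ee_rot: [-1.571, -0.0, 0.078]
force: [-0.6, 0.2, -2.3]
opening: 0.119
```

Call:
apply_moves([
  [0.5, 0, 0, 0],
  [0.3, 0, 0, 0],
  [0, 0, 0, 0],
])

```text
clock: 15.68
ee_pos: [0.4991, -0.095, 0.0533]
ee_rot: [-1.571, 0.0, 0.078]
force: [-0.3, -0.0, -2.7]
opening: 0.123
```

```bash
cat > st.py <<'E'
from h import *
np.set_printoptions(precision=3,suppress=True)
s=bot.get_state(); print(s["clock"],s["ee_pos"]*1000,np.degrees(s["ee_rot"]),s["force"],s["wrist_torque"])
E
python3 st.py
```

```text
15.675 [499.134 -95.031  53.26 ] [-89.998   0.019   4.483] [-0.279 -0.006 -2.715] [ 0.009  0.173 -0.052]
```

Call:
apply_moves([
  [0.5, 0, 0, 0],
  [0, 0, 0, 0],
])

```text
clock: 15.92
ee_pos: [0.4993, -0.095, 0.0532]
ee_rot: [-1.571, 0.001, 0.078]
force: [-0.8, -0.5, -1.6]
opening: 0.115
```

```bash
python3 st.py
```

```text
15.925 [499.333 -94.973  53.206] [-89.994   0.049   4.479] [-0.782 -0.483 -1.602] [ 0.007  0.332 -0.08 ]
```

Call:
apply_moves([
  [0.5, 0, 0, 0],
  [0, 0, 0, 0],
])

```text
clock: 16.18
ee_pos: [0.4994, -0.095, 0.0532]
ee_rot: [-1.571, 0.002, 0.078]
force: [-3.5, -0.1, 0.3]
opening: 0.119
```

```bash
python3 st.py
```

```text
16.175 [499.376 -94.982  53.158] [-89.999   0.096   4.482] [-3.525 -0.125  0.263] [-0.065  0.697 -0.06 ]
```

Call:
apply_moves([
  [-1.3, 0, 0, 0],
  [0, 0.5, 0, 0],
  [0, 0.5, 0, 0],
  [0, 0, 0, 0],
])

```text
clock: 16.68
ee_pos: [0.4993, -0.0951, 0.0523]
ee_rot: [-1.571, -0.0, 0.078]
force: [-1.5, 0.6, -2.6]
opening: 0.12
```

```bash
python3 st.py
```

```text
16.675 [499.283 -95.123  52.323] [-90.01   -0.027   4.493] [-1.506  0.581 -2.627] [-0.056  0.191 -0.097]
```

Call:
apply_moves([
  [0, 0.4, 0, 0],
  [0, 0.3, 0, 0],
  [0, 0, 0, 0],
])

```text
clock: 17.05
ee_pos: [0.4993, -0.0951, 0.0516]
ee_rot: [-1.571, -0.0, 0.078]
force: [-0.6, 0.2, -3.1]
opening: 0.121
```

```bash
python3 st.py
```

```text
17.05 [499.255 -95.107  51.627] [-90.005  -0.026   4.492] [-0.556  0.22  -3.117] [-0.062  0.117 -0.013]
```

Call:
apply_moves([
  [0, 0.3, 0, 0],
  [0, 0.3, 0, 0],
  [0, 0, 0, 0],
])

```text
clock: 17.42
ee_pos: [0.4993, -0.0951, 0.0515]
ee_rot: [-1.571, -0.001, 0.078]
force: [-1.8, 0.5, 4.4]
opening: 0.125
```

Call:
apply_moves([
  [0, 0.4, 0, 0],
  [0, 0, 0, 0],
])

```text
clock: 17.68
ee_pos: [0.4992, -0.0951, 0.0515]
ee_rot: [-1.571, -0.001, 0.078]
force: [-3.2, -0.1, 8.0]
opening: 0.12
```

```bash
python3 st.py
```

```text
17.675 [499.249 -95.114  51.496] [-90.013  -0.05    4.489] [-3.199 -0.085  8.038] [ 0.091  0.705 -0.09 ]
```

Call:
apply_moves([
  [0, -0.6, 0, 0],
  [0.6, 0, 0, 0],
  [0.5, 0, 0, 0],
  [0, 0, 0, 0],
])

```text
clock: 18.18
ee_pos: [0.4993, -0.0951, 0.0515]
ee_rot: [-1.571, 0.001, 0.078]
force: [-5.2, 0.5, 7.4]
opening: 0.124
```

```bash
python3 st.py; python3 - <<'E'
from h import *
np.set_printoptions(precision=2,suppress=True)
s=bot.get_state(); c=cam("wrist"); save(c,"w7",(180,60,400,330),2.2)
E
```

```text
18.175 [499.297 -95.087  51.5  ] [-90.016   0.079   4.482] [-5.216  0.532  7.412] [-0.04   0.769 -0.075]
```

View pics/w7.png

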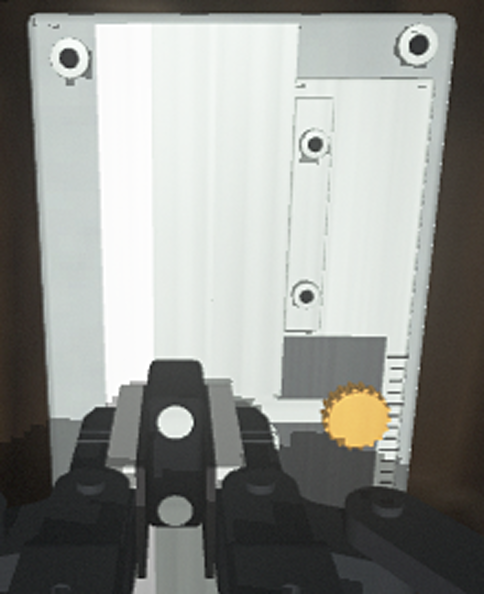

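The blade is flat on the bed with its back edge at the ledge (crop 290,230), and the notch is over the pin. I'll feel squareness by small turns.

Call:
apply_moves([
  [0, 0, 0, 0.5],
  [0, 0, 0, 0],
])

```text
clock: 18.48
ee_pos: [0.4993, -0.0951, 0.0515]
ee_rot: [-1.571, 0.001, 0.07]
force: [-4.3, 0.5, 7.8]
opening: 0.119
```

```bash
python3 st.py
```

```text
18.475 [499.301 -95.08   51.514] [-90.023   0.075   4.024] [-4.313  0.508  7.793] [-0.097  0.798  0.201]
```

Call:
apply_moves([
  [0, 0, 0, -0.5],
  [0, 0, 0, -0.5],
  [0, 0, 0, 0],
])

```text
clock: 18.85
ee_pos: [0.4993, -0.0951, 0.0515]
ee_rot: [-1.571, 0.001, 0.086]
force: [-4.1, -1.0, 8.3]
opening: 0.117
```

```bash
python3 st.py
```

```text
18.85 [499.328 -95.074  51.533] [-90.008   0.068   4.934] [-4.084 -1.002  8.333] [ 0.023  0.771 -0.387]
```

Call:
apply_moves([
  [0, -0.4, 0, 0.5],
  [-0.5, -0.3, 0, 0.1],
  [0, 0, 0, 0],
])

```text
clock: 19.23
ee_pos: [0.4993, -0.0951, 0.0516]
ee_rot: [-1.571, 0.001, 0.077]
force: [-2.2, -1.7, -0.4]
opening: 0.121
```

```bash
python3 st.py
```

```text
19.225 [499.34  -95.081  51.552] [-90.007   0.037   4.395] [-2.156 -1.675 -0.376] [-0.211  0.351 -0.031]
```

Call:
apply_moves([
  [0, 0, 0, 0],
  [0, 0, 0, 0],
  [0, 0, 0, 0],
], claw=26)

```text
clock: 19.6
ee_pos: [0.5002, -0.095, 0.0521]
ee_rot: [-1.571, -0.001, 0.077]
force: [-0.6, 0.1, 0.3]
opening: 0.306
```

Call:
apply_moves([
  [0, -10, 0, 0],
  [0, -20, 0, 0],
  [0, -30, 0, 0],
  [0, -40, 0, 0],
  [0, -40, 0, 0],
  [0, 0, 0, 0],
  [0, 0, 0, 0],
])

```text
clock: 20.48
ee_pos: [0.4994, -0.0949, 0.192]
ee_rot: [-1.571, -0.0, 0.077]
force: [0.0, 0.3, -0.6]
opening: 0.302
```

```bash
python3 st.py; python3 - <<'E'
from h import *
np.set_printoptions(precision=4,suppress=True)
c=cam("wrist"); save(c,"w8",k=1.56)
Z=dict(blade_grip=.042,clamp_knob=.069,clamp_pivot=.063,clamp_foot=.04)
for k,z in Z.items():
    print(k,[(np.round(r["at"],1).tolist(),round(r["conf"],2),px2w(c,r["at"],z)[:2].round(4).tolist()) for r in landmark_of(k,"wrist")[:3]])
E
```

```text
20.475 [499.388 -94.945 191.974] [-90.     -0.014   4.393] [ 0.029  0.29  -0.609] [-0.008  0.144 -0.024]
blade_grip [([259.7, 183.7], 0.93, [0.5012, -0.0969])]
clamp_knob [([295.4, 328.8], 0.7, [0.5445, -0.226])]
clamp_pivot [([150.9, 381.0], 0.56, [0.4078, -0.3042])]
clamp_foot []
```

View pics/w8.png

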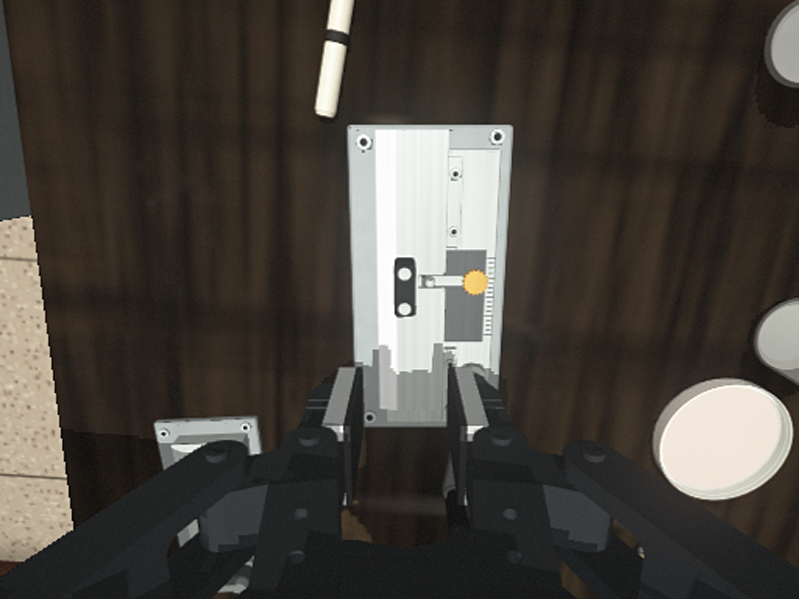

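The blade is seated: back edge along the ledge at (449,200) and the pin inside the notch at (428,282). Next is the clamp knob.

Call:
apply_moves([
  [0, 0, 0, 5.8],
  [10, 0, -26, 0],
  [10, 0, -26, 0],
  [10, 0, -26, 0],
  [10, 0, -26, 0],
  [8, 0, -25, 0],
  [0, 30, 0, 0],
  [0, 20, 0, 0],
  [0, 0, 0, 0],
  [0, 0, 0, 0],
], claw=40)

```text
clock: 21.98
ee_pos: [0.5446, -0.2252, 0.1422]
ee_rot: [-1.571, -0.0, -0.024]
force: [-1.1, -0.6, -0.2]
opening: 0.472
```

```bash
python3 st.py; python3 - <<'E'
from h import *
np.set_printoptions(precision=4,suppress=True)
s=bot.get_state()
for i in range(2):
  c=cam("wrist")
  for k,z in dict(clamp_knob=.069,clamp_pivot=.063,clamp_foot=.041).items():
    print(k,[(np.round(r["at"],1).tolist(),round(r["conf"],2),px2w(c,r["at"],z)[:2].round(4).tolist()) for r in landmark_of(k,"wrist")[:3]])
print(w2px(c,[*s["ee_pos"][:2],.069]))
c=cam("top")
print([(r["at"],round(r["conf"],2),px2w(c,r["at"],.069)[:2]) for r in landmark_of("clamp_knob","top")[:3]])
c=cam("wrist");save(c,"w9",k=1.5)
E
```

```text
21.975 [ 544.633 -225.16   142.225] [-90.003  -0.008  -1.402] [-1.12  -0.643 -0.243] [ 0.045  0.023 -0.016]
clamp_knob [([255.0, 211.4], 0.93, [0.543, -0.2253]), ([25.2, 326.6], 0.93, [0.3701, -0.312])]
clamp_pivot [([87.2, 319.4], 0.6, [0.4133, -0.3114]), ([257.4, 101.9], 0.59, [0.5464, -0.1557])]
clamp_foot []
clamp_knob [([30.1, 327.8], 0.92, [0.3737, -0.3137]), ([251.9, 212.6], 0.66, [0.5415, -0.2266])]
clamp_pivot [([85.9, 318.6], 0.78, [0.4127, -0.3113]), ([259.6, 102.4], 0.67, [0.5483, -0.1563])]
clamp_foot []
[256.586  210.4604]
[([350.4, 202.3], 0.5, array([ 0.5394, -0.2276]))]
```

View pics/w9.png

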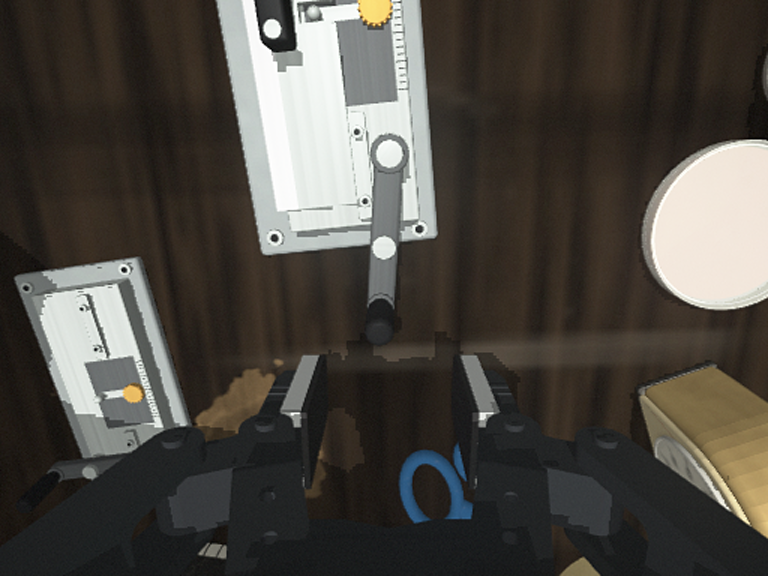

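The knob at (379,322) lies between the open jaws, about 1 mm left of their centre, with its arm running up to the pivot at (388,155). I'll descend and close lightly.

Call:
apply_moves([
  [-1, 20, 0, 0],
  [0, 20, 0, 0],
  [0, 15, 0, 0],
  [0, 10, 0, 0],
  [0, 6, 0, 0],
  [0, 0, 0, 0],
])

```text
clock: 23.28
ee_pos: [0.5433, -0.2251, 0.0707]
ee_rot: [-1.571, 0.0, -0.025]
force: [1.1, -1.0, -0.6]
opening: 0.467
```

Call:
apply_moves([
  [0, 0, 0, 0],
  [0, 0, 0, 0],
  [0, 0, 0, 0],
  [0, 0, 0, 0],
], claw=4, newtons=20)

```text
clock: 23.78
ee_pos: [0.5436, -0.2255, 0.0714]
ee_rot: [-1.572, -0.001, -0.025]
force: [-1.2, -2.1, 2.4]
opening: 0.135
```

```bash
python3 st.py; python3 - <<'E'
import numpy as np
# arc chord shifts in tool frame: knob radius 70, tool -z... step 5deg cw
for d in(5,6,10):
    a=np.radians(d); print(d,70*np.sin(a),70*(1-np.cos(a)), 4*a)
E
```

```text
23.775 [ 543.64  -225.477   71.353] [-90.041  -0.039  -1.419] [-1.195 -2.102  2.371] [-0.199  0.196 -0.002]
5 6.1009019923360714 0.26637113357781184 0.3490658503988659
6 7.316992428735743 0.3834673242208697 0.4188790204786391
10 12.155372436685123 1.0634572891454386 0.6981317007977318
```

Call:
apply_moves([
  [0, -0.5, 0, 1],
  [-6.1, 0.35, 0.3, 5],
  [-6.1, 0.35, 0.3, 5],
  [-6.1, 0.35, 0.3, 5],
  [-6.1, 0.35, 0.3, 5],
  [0, 0, 0, 0],
])

```text
clock: 24.52
ee_pos: [0.5191, -0.2199, 0.0701]
ee_rot: [-1.572, 0.001, -0.391]
force: [-1.3, -1.9, 1.6]
opening: 0.138
```

```bash
python3 st.py
```

```text
24.525 [ 519.085 -219.923   70.052] [-90.044   0.032 -22.392] [-1.309 -1.856  1.561] [-0.349  0.414 -0.006]
```

Call:
apply_moves([
  [-6.1, 0.35, 0.27, 5],
  [-6.1, 0.35, 0.27, 5],
  [-6.1, 0.35, 0.27, 5],
  [-6.1, 0.35, 0.27, 5],
  [-6.1, 0.35, 0.27, 5],
  [-6.1, 0.35, 0.27, 5],
  [-6.1, 0.35, 0.27, 5],
  [-6.1, 0.35, 0.27, 5],
  [0, 0, 0, 0],
])

```text
clock: 25.65
ee_pos: [0.4842, -0.1872, 0.0672]
ee_rot: [-1.571, 0.0, -1.087]
force: [-1.5, -0.8, 1.3]
opening: 0.135
```

```bash
python3 st.py
```

```text
25.65 [ 484.215 -187.185   67.19 ] [-90.011   0.026 -62.287] [-1.487 -0.832  1.333] [-0.125  0.332 -0.037]
```

Call:
apply_moves([
  [-6.1, 0.35, 0.27, 5],
  [-6.1, 0.35, 0.27, 5],
  [-6.1, 0.35, 0.27, 5],
  [-3.7, 0.2, 0.1, 3],
  [0, 0, 0, 0],
])

```text
clock: 26.28
ee_pos: [0.4777, -0.1666, 0.0661]
ee_rot: [-1.57, 0.0, -1.401]
force: [-1.2, 0.2, 2.8]
opening: 0.134
```

Call:
apply_moves([
  [-2.4, 0.15, 0.05, 2],
  [-1.2, 0.1, 0, 1],
  [0, 0, 0, 0],
])

```text
clock: 26.65
ee_pos: [0.4773, -0.1633, 0.0658]
ee_rot: [-1.57, -0.0, -1.455]
force: [-0.9, -1.4, 2.4]
opening: 0.136
```

```bash
python3 st.py
```

```text
26.65 [ 477.292 -163.293   65.844] [-89.965  -0.013 -83.352] [-0.882 -1.416  2.389] [-0.339  0.119 -0.085]
```

Call:
apply_moves([
  [-1.2, 0.1, 0, 1],
  [-1.2, 0.1, 0, 1],
  [0, 0, 0, 0],
])

```text
clock: 27.02
ee_pos: [0.4771, -0.161, 0.0657]
ee_rot: [-1.57, -0.001, -1.491]
force: [0.2, -2.2, 3.4]
opening: 0.138
```

Call:
apply_moves([
  [-1.2, 0.1, 0, 1],
  [0, 0, 0, 0],
])

```text
clock: 27.28
ee_pos: [0.477, -0.1602, 0.0656]
ee_rot: [-1.57, -0.002, -1.509]
force: [0.3, -5.0, 3.3]
opening: 0.134
```

Call:
apply_moves([
  [-1.2, 0, 0, 0],
  [0, 0, 0, 0],
])

```text
clock: 27.52
ee_pos: [0.4771, -0.1599, 0.0657]
ee_rot: [-1.57, -0.004, -1.509]
force: [1.0, -7.2, 2.2]
opening: 0.135
```

```bash
python3 st.py
```

```text
27.525 [ 477.062 -159.86    65.715] [-89.96   -0.207 -86.447] [ 0.956 -7.225  2.217] [-1.518 -0.036  0.062]
```

The arm is at its stop: force rises while the knob no longer moves. I'll nudge once more, then release and lift away.

Call:
apply_moves([
  [-1, 0, 0, 0],
  [0, 0, 0, 0],
])

```text
clock: 27.78
ee_pos: [0.477, -0.1594, 0.0657]
ee_rot: [-1.57, -0.005, -1.509]
force: [0.4, -10.0, 2.4]
opening: 0.138
```

Call:
apply_moves([
  [0, 0, 0, 0],
  [0, 0, 0, 0],
  [0, 0, 0, 0],
], claw=30)

```text
clock: 28.15
ee_pos: [0.4756, -0.1565, 0.0649]
ee_rot: [-1.572, 0.002, -1.508]
force: [-0.6, 0.9, 0.2]
opening: 0.349
```

Call:
apply_moves([
  [2, -5, 0, 0],
  [0, -10, 0, 0],
  [0, -20, 0, 0],
  [0, -30, 0, 0],
  [0, -40, 0, 0],
  [0, -20, -30, 0],
  [0, 0, -40, 0],
  [0, 0, -40, 0],
  [0, 0, 0, 0],
  [0, 0, 0, 0],
])

```text
clock: 29.4
ee_pos: [0.3677, -0.1666, 0.1913]
ee_rot: [-1.568, -0.001, -1.508]
force: [0.2, -0.5, 0.8]
opening: 0.352
```

```bash
python3 st.py; python3 - <<'E'
from h import *
np.set_printoptions(precision=4,suppress=True)
c=cam("wrist"); a=c["image"]
for n in("wrist","top"):
  if n=="top": c=cam("top")
  for k,z in dict(clamp_knob=.063,clamp_pivot=.063,blade_grip=.042,blade_notch=.026,pin_nut=.0315,marker=0,dish_d=0,beaker_small=0,jar=0,tray=0).items():
    print(n,k,[(np.round(r["at"],1).tolist(),round(r["conf"],2),px2w(c,r["at"],z)[:2].round(4).tolist()) for r in landmark_of(k,n)[:2]])
b=cv2.resize(cv2.resize(c["image"][150:290,230:420],None,fx=2.7,fy=2.7,interpolation=cv2.INTER_CUBIC),(400,300))
im=np.zeros((600,800,3),np.uint8); im[:300,:400]=cv2.resize(a,(400,300)); im[:300,400:]=b
cv2.imwrite("pics/w10.png",cv2.resize(a,(800,600))[:,:,::-1])
E
```

```text
29.4 [ 367.704 -166.579  191.253] [-89.863  -0.053 -86.429] [ 0.233 -0.488  0.782] [-0.023  0.001  0.018]
wrist clamp_knob [([264.3, 43.6], 0.62, [0.4786, -0.1633]), ([444.4, 214.6], 0.59, [0.3558, -0.3241])]
wrist clamp_pivot [([444.2, 153.8], 0.9, [0.4069, -0.3123])]
wrist blade_grip [([178.5, 12.0], 0.87, [0.4997, -0.0961])]
wrist blade_notch []
wrist pin_nut [([389.4, 152.7], 0.57, [0.4006, -0.2815])]
wrist marker [([19.2, 61.7], 0.69, [0.4582, 0.0602])]
wrist dish_d []
wrist beaker_small []
wrist jar []
wrist tray []
top clamp_knob [([324.5, 225.0], 0.66, [0.4797, -0.1615])]
top clamp_pivot [([322.3, 197.4], 0.56, [0.5515, -0.1561])]
top blade_grip [([298.3, 218.6], 0.77, [0.4964, -0.0957])]
top blade_notch [([295.7, 210.6], 0.91, [0.5191, -0.0898])]
top pin_nut [([301.1, 199.6], 0.92, [0.5487, -0.1037])]
top marker [([238.6, 232.9], 0.72, [0.4566, 0.0647])]
top dish_d [([337.3, 136.8], 0.64, [0.7365, -0.2089])]
top beaker_small [([306.8, 127.9], 0.64, [0.7615, -0.1217])]
top jar [([247.1, 143.5], 0.72, [0.7118, 0.049])]
top tray [([161.9, 205.0], 0.74, [0.5291, 0.2825])]
```

View pics/w10.png

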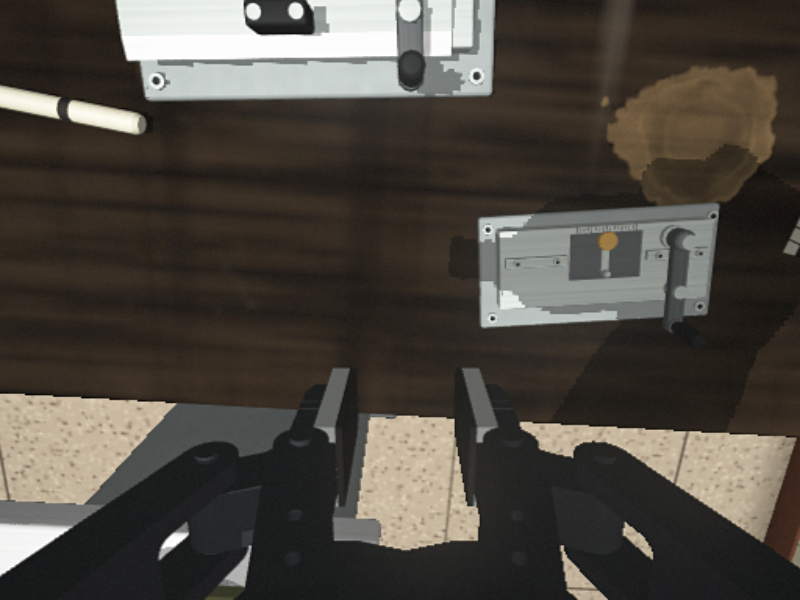

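The clamp arm lies across the blade at (410,40), pointing to the front, and the marker is untouched at (70,105). As a last numeric check, I'll return to the earlier viewpoint and compare the blade's position before and after clamping.

Call:
apply_moves([
  [0, 0, 0, -10],
  [0, 0, 0, -10],
  [0, 0, 0, -10],
  [0, 0, 0, -10],
  [0, 0, 0, -10],
  [0, 0, 0, -10],
  [0, 0, 0, -10],
  [0, 0, 0, -10],
  [0, 0, 0, -10.5],
  [27.4, -0.7, 12.3, -0.3],
  [27.4, 0, 12.3, 0],
  [27.4, 0, 12.3, 0],
  [27.4, 0, 12.3, 0],
  [27.3, 0, 12.2, 0],
  [0, 0, 0, 0],
  [0, 0, 0, 0],
], claw=26)

```text
clock: 32.5
ee_pos: [0.4977, -0.0948, 0.1908]
ee_rot: [-1.571, 0.002, 0.077]
force: [-0.6, -0.3, 0.1]
opening: 0.308
```

```bash
python3 st.py; python3 - <<'E'
from h import *
np.set_printoptions(precision=2,suppress=True)
s=bot.get_state(); c=cam("wrist"); im=c["image"]; cv2.imwrite("pics/w11.png",im[:,:,::-1])
a=cv2.resize(cv2.imread("pics/w8.png"),(512,384),interpolation=cv2.INTER_AREA).astype(np.float32).mean(2); b=im.astype(np.float32).mean(2)
def sh(n,x0,y0,x1,y1):
    p=a[y0:y1,x0:x1];q=b[y0:y1,x0:x1]; d,r=cv2.phaseCorrelate(p,q,cv2.createHanningWindow((x1-x0,y1-y0),cv2.CV_32F)); print(n,np.array(d),"conf",round(r,2))
sh("bar+notch",244,155,284,212); sh("blade far end front",232,76,262,110); sh("nut",294,170,318,192); sh("ledge+screws",284,95,304,165); sh("base corner",310,78,335,110)
print("grip",[r["at"] for r in landmark_of("blade_grip","wrist")[:1]],"prev",[259.7,183.7])
E
```

```text
32.5 [497.675 -94.758 190.795] [-89.996   0.091   4.39 ] [-0.641 -0.264  0.063] [0.044 0.028 0.065]
bar+notch [2.62 0.91] conf 0.94
blade far end front [1.43 0.47] conf 0.73
nut [2.   0.34] conf 0.38
ledge+screws [2.39 0.11] conf 0.66
base corner [3.32 0.39] conf 0.92
grip [[261.1, 180.4]] prev [259.7, 183.7]
```

```bash
python3 - <<'E'
from h import *
np.set_printoptions(precision=2,suppress=True,linewidth=200)
A=cv2.resize(cv2.imread("pics/w8.png"),(512,384),interpolation=cv2.INTER_AREA); B=cv2.imread("pics/w11.png")
for n,I in(("w8",A),("w11",B)):
    g=I.astype(float).min(2); out=[]
    for r in range(98,232,6):
        row=g[r-1:r+2].mean(0); f=[]
        for lo,hi in((215,235),(236,250),(279,296),(305,335)):
            d=np.abs(np.diff(row[lo:hi])); j=np.argmax(d); w=d[max(0,j-1):j+2]; f+= [lo+.5+max(0,j-1)+(w*np.arange(len(w))).sum()/w.sum()]
        out.append([r]+f)
    out=np.array(out); print(n); print(out)
E
```

```text
w8
[[ 98.   222.52 240.11 286.64 327.34]
 [104.   222.78 240.16 287.1  327.16]
 [110.   223.22 240.21 290.24 326.59]
 [116.   223.26 240.27 288.44 326.26]
 [122.   223.29 240.42 285.5  326.12]
 [128.   223.43 240.51 286.16 325.53]
 [134.   223.64 240.54 286.13 325.25]
 [140.   224.23 240.68 286.13 325.12]
 [146.   224.26 240.81 289.39 324.44]
 [152.   224.28 240.9  286.59 324.22]
 [158.   224.37 241.07 285.41 324.08]
 [164.   224.54 241.12 285.28 323.41]
 [170.   224.78 241.22 285.14 323.17]
 [176.   225.26 241.24 283.7  323.05]
 [182.   225.25 241.32 279.61 322.39]
 [188.   225.3  241.43 284.69 322.21]
 [194.   225.46 241.56 284.54 322.07]
 [200.   225.67 241.63 284.33 321.32]
 [206.   226.2  241.71 284.31 321.15]
 [212.   226.24 241.87 284.19 320.69]
 [218.   226.25 242.05 284.13 320.32]
 [224.   226.33 238.31 283.41 320.19]
 [230.   226.54 238.25 290.3  319.63]]
w11
[[ 98.   225.24 242.49 289.64 330.39]
 [104.   225.26 242.67 290.06 329.71]
 [110.   225.29 242.81 292.67 329.27]
 [116.   225.34 242.86 291.46 329.39]
 [122.   225.45 243.1  289.14 328.6 ]
 [128.   225.8  243.2  289.21 328.31]
 [134.   226.29 243.18 289.06 328.32]
 [140.   226.27 243.21 289.17 327.49]
 [146.   226.29 243.24 292.8  327.37]
 [152.   226.34 243.21 288.04 327.16]
 [158.   226.54 243.32 287.85 326.33]
 [164.   226.78 243.49 287.91 326.4 ]
 [170.   227.31 243.49 287.55 313.59]
 [176.   227.23 243.54 286.62 325.26]
 [182.   227.27 243.81 281.43 325.38]
 [188.   227.36 243.82 287.47 324.63]
 [194.   227.69 243.83 287.28 324.33]
 [200.   227.86 244.16 286.73 324.31]
 [206.   228.26 244.16 286.77 323.48]
 [212.   228.22 244.14 286.63 323.39]
 [218.   228.25 244.27 286.45 311.31]
 [224.   228.33 238.49 286.4  322.41]
 [230.   228.76 238.46 291.48 322.44]]
```

```bash
python3 -c "
from bench import bot
print(bot.get_state()['clock'],bot.job_done())"
```

```text
the job is handed in; nothing more can be done
32.6 None
```

The blade is on the bed of the larger holder and clamped, and I handed the job in at 32.6 s; no verdict was reported.

- **Placing:** I gripped the blade by its bar and slid it in. The notch passed over the pin with no force felt. I felt contact with both the bed and the ledge, pressing at about 5 N against the ledge and about 11 N onto the bed at most. Small test turns, re-centred where the torque was near zero, showed the blade square against the ledge.
- **Clamping:** I swung the clamp by its knob until it stopped moving and the force rose to 10 N. I then let go and lifted clear.
- **Last checks:** The pictures show the pin inside the notch and the clamp arm across the blade. Comparing views from before and after clamping, the blade stayed in place relative to the holder within about 0.3 mm. The other items on the bench read within about 1 cm of their first positions, which is network noise as far as I can tell.
- **Disagreement:** One rough image comparison suggested the far end of the blade had moved about 1 mm. The finer edge measurement did not show this.
- **Not checked:** I did not see the clamp foot itself. That it holds the blade is inferred from the arm being at its stop.

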